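Stand the tall shaker in the empty ring stand

TASK

Pick up the tall steel shaker that is standing out on the counter (not the short, fatter one) and set it upright into the empty ring stand, so that it stands flat on the stand's wooden base inside the ring. Keep it upright, set it down gently rather than dropping it, and leave the short shaker and the shaker that already stands in the other ring stand where they are.

Things in the scene. Friction and masses are not known exactly. Their poses are not given: they have to be found in the camera images.
- tall_shaker: The shaker to move: upright steel cylinder, 52 mm diameter, 120 mm high overall, straight-sided up to 85 mm, then a ribbed screw lid (57 mm over the ribs) that rounds off. About 0.2 kg, loose, on its flat bottom on the counter, outside any stand. Origin at the centre of its underside, z up its axis; round, yaw is of no matter. Grip across the body from above, about 80 mm above its underside.
- ring_stand: The empty ring stand, fixed: round light-wood base, 100 mm diameter, 12 mm thick, with three thin steel uprights carrying one level steel wire ring centred over it. Clear opening 77 mm, 91 mm over the outside, top 47 mm above the counter. Origin at the centre of the base's underside (counter level), z up; a seated shaker's underside is 12 mm above this origin.
- short_shaker: A short, fatter steel shaker of the same kind, 62 mm diameter (67 mm over the lid's ribs), 80 mm high, loose on the counter; a bystander to be left alone. Origin at the centre of its underside, z up.
- seated_shaker: A second shaker identical to the tall one (52 mm diameter, 120 mm high), already standing in a second ring stand identical to the empty one; to be left alone. Origin at the centre of its underside, z up; it marks the place of the occupied stand.
There are look-alikes about, which are no part of the job. What is shaped like the tall_shaker but red is not meant.

How it is judged:
At the end, for the whole second after the job is handed in: The tall shaker rests in the empty stand, within 16 mm of its axis, its underside on the wooden base (12 mm above the stand's origin, within 5 mm), upright within 0.1 rad; the short and the seated shaker are upright within 0.2 rad and within 30 mm of their starts (horizontal distance between tall_shaker and ring_stand below 0.016 m and z of tall_shaker in the frame of ring_stand between 0.007 and 0.017 m and angle between tall_shaker's own z axis and vertical below 0.1 rad and linear speed of tall_shaker below 0.02 m/s and distance of each of short_shaker, seated_shaker from where it was at the start of the episode below 0.03 m and angle between each of short_shaker, seated_shaker's own z axis and vertical below 0.2 rad); the robot touches nothing.
It fails at once if the tall shaker is dropped or thrown: faster than 0.6 m/s while the fingers do not hold it (linear speed of tall_shaker above 0.6 m/s and contact force between the fingers and tall_shaker below 0.1 N).
It fails at once if the tall shaker is tipped more than 0.6 rad (35 degrees) from upright (angle between tall_shaker's own z axis and vertical above 0.6 rad).
It fails at once if the short shaker is moved more than 30 mm (distance of short_shaker from where it was at the start of the episode above 0.03 m).
It fails at once if the shaker that already stands in its stand is moved more than 30 mm (distance of seated_shaker from where it was at the start of the episode above 0.03 m).
It also fails if it takes over 35 s, if anything falls off the work surface, if the arm or the gripper's body presses on something with over 40 N, if the wrist force passes 120 N, or if a joint passes its speed limit or range.

ROBOT

A 7-joint arm with a two-finger parallel gripper is mounted at the origin on a cart in front of the work surface, level with it; the furniture and walls round the work are solid. World frame = base frame: x ahead of the robot, y to its left, z up, the work surface at z = 0. Lengths are in m, angles in rad, forces in N, time in s.
With the tool pointing down it reaches from about 0.425 to 1.025 m from the base axis. Payload 9.4 kg.
Tool frame: the origin (TCP) lies midway between the tips of the shut fingers; the grasp point (between the pads) lies 19 mm behind it; z points along the fingers, y is the line along which they close (so a half turn about z gives the same grasp; the last joint's range is limited). The gripper opens to 93 mm and grips with 3 to 60 N. Pads are 15 mm wide; open, the fingers measure 128 mm over their backs; the gripper's body (75 mm by 188 mm) begins 65 mm behind the grasp point.
Start: joints at [-1.267, 0.599, -0.003, 1.599, 0.002, 0.943, -0.08], TCP at [0.269, 0.673, 0.219] pointing down, gripper open.
Joint ranges: [-2.57, 2.57], [-0.35, 1.97], [-1.29, 1.29], [0.11, 2.56], [-1.05, 4.19], [0.11, 1.86], [-2.63, 2.63]. Speed limits (rad/s): [2.22, 2.22, 3.01, 3.01, 3.14, 3.14, 3.14].

INTERFACE

Orientations are given as a unit quaternion [x, y, z, w].
In Python, from station import arm gives the robot as it stands.
- The arm moves only by the tool jog_arm, never from a script. Its argument "rows" is a list of rows, each a list of 6 numbers: the shift along the tool's x, y, z in m, then the turn, a rotation vector about the tool's x, y, z in rad. A call has 1 to 10 rows; each row shifts and turns the commanded pose from where the row before left it, along the tool's axes as they then stand; what a row does not reach is not made up. A row lasts 1/12 s, in which the tool goes at most 41.7 mm and 7.16 degrees, less where a joint would pass 70% of its speed; a pose out of reach is approached as far as the arm can. A call is refused whole if a number of a shift passes 0.0417 or a number of a turn 0.125, either way. A call with a gripper value outside its range is refused whole. "fingers" is the closure, from 0 (fully open) to 1 (shut), set as the call begins (left out, the last holds). The fingers move at their own pace and stop on an object; the grip force is fixed at half the most. Time passes only in rows, so rows that do not move let the fingers close. It gives the time, the measured TCP pose, the force, the opening and the grip force at its end, in the units of the state.
- arm.get_obs(): the state, without advancing time (a new reading comes with each control period).
- arm.snapshot(name): name is "scene" or "top" or "wrist"; returns a dict with "color" (384x512x3 uint8, red, green, blue), "range_z" (384x512 float32, m along the optical axis (not along the pixel's ray), 0 where there is no reading), "K" (3x3 intrinsics, pixels), "rvec" (rotation vector, rad) and "tvec" (3), from world to camera coordinates, as OpenCV has them. Camera axes: x right, y down, z forward; pixel columns grow to the right and rows downward; lengths in m; the calibration is good to about 2 mm. A picture is of the moment at which its call begins.
- arm.job_done(): hands the job in; it is judged then, once.
The state is a dict: "clock": time; "q": joint angles; "dq": joint speeds; "tau": joint torques, N m; "eef_pos": TCP position; "orientation": TCP orientation; "ft_force": force on the tool from outside, world axes, zero at the start; "wrist_torque": the same for the moment, N m; "opening": finger opening in m; "gripper_force": force on a finger pad.
Only numpy, scipy, OpenCV 4.12 (cv2) and the standard library are available. Lean on these libraries where they do the work, as an engineer would, in place of code of your own. Each camera call takes 0.05 s, during which the arm holds its last target. There are 200 camera calls.

## Working session

There is one attempt and no reset: what is moved stays moved. The work goes in short steps, Python scripts to look and compute and a tool call to move; the robot and the scene stay as the last step left them, time stands still between calls to the robot, and variables do not carry over. Pictures are saved under pics/ and viewed, at most 10 in all, crops included, and the job is handed in when it is done.

Besides the shell and the picture viewer there is one more tool, called after "Request:" as name(argument=value, ...) on one line, values as JSON. jog_arm: Moves the arm, as the interface text tells. Its arguments: {"type":"object","properties":{"rows":{"type":"array"},"fingers":{"type":"number"}},"required":["rows"]}

```bash
mkdir -p pics; cat > h.py <<'E'
import numpy as np, cv2
from station import arm
def snap(n,f):
    s=arm.snapshot(n); np.savez('/tmp/%s.npz'%f,**s); cv2.imwrite('pics/%s.png'%f,cv2.cvtColor(s['color'],cv2.COLOR_RGB2BGR)); return s
def cloud(s):
    R=cv2.Rodrigues(np.array(s['rvec'],float))[0]; z=s['range_z']; v,u=np.mgrid[:z.shape[0],:z.shape[1]]
    K=s['K']; p=np.stack([(u-K[0][2])/K[0][0]*z,(v-K[1][2])/K[1][1]*z,z],-1)
    P=(p-np.array(s['tvec']).ravel())@R; P[z==0]=np.nan; return P
E
python3 - <<'E'
from h import *
a=snap('scene','s1');b=snap('top','t1')
im=np.hstack([cv2.imread('pics/s1.png'),cv2.imread('pics/t1.png')])
cv2.imwrite('pics/st.png',cv2.resize(im,(800,300)))
o=arm.get_obs();print(o['clock'],o['eef_pos'],o['orientation'],o['opening'])
E
```

```text
0.1 [0.26929767 0.67265033 0.21784735] [ 1.89207160e-01  9.81936932e-01 -7.12897112e-04 -6.45657189e-05] 0.09261609469860424
```

View pics/s1.png

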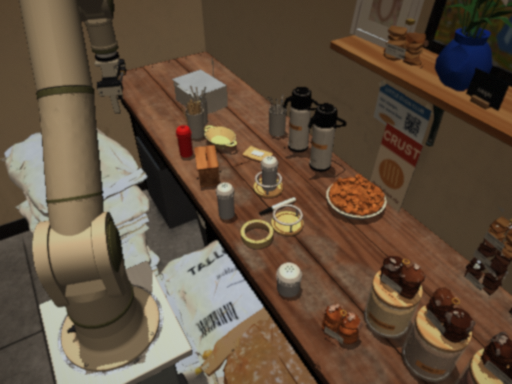

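View pics/t1.png

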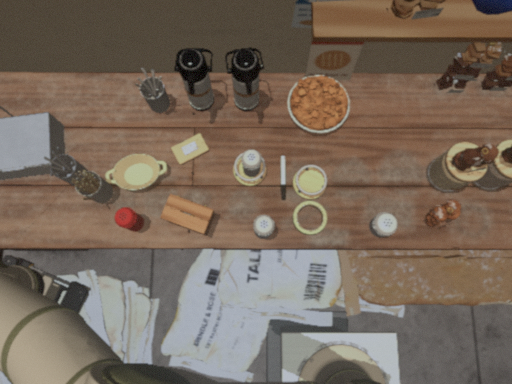

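Scene view candidates:
- **Tall shaker:** steel, loose on the counter at (226,200). This is my choice.
- **Not the target:** the red one at (185,140), the seated one at (269,172), and the short fat one at (289,280).
- **Stands:** the empty stand with a wire ring is at (287,219). The flat ring at (257,233) is a look-alike.

In the top view the tall shaker is at (263,225), the stand at (310,181), the flat ring at (310,217), the seated shaker at (250,165) and the short one at (385,223).

```bash
python3 - <<'E'
from h import *
for f,rois in (('t1',dict(tall=(245,205,285,245),stand=(287,160,333,202),flat=(287,198,333,240),seated=(230,145,272,190),short=(368,205,402,240),knife=(277,152,288,200))),('s1',dict(tall=(212,178,240,224),stand=(270,200,306,238),flat=(238,218,274,250),seated=(250,150,288,198),short=(272,260,304,300)))):
    s=np.load('/tmp/%s.npz'%f); P=cloud(s)
    for n,(a,b,c,d) in rois.items():
        q=P[b:d,a:c].reshape(-1,3); q=q[np.isfinite(q).all(1)]
        for lo,hi in ((.006,.02),(.035,.055),(.055,.085),(.085,.13)):
            w=q[(q[:,2]>lo)&(q[:,2]<hi)]
            if len(w)>5: 
                print(f,n,lo,len(w),'min',w.min(0).round(3),'max',w.max(0).round(3),'mid',((w.min(0)+w.max(0))/2)[:2].round(3))
im=cv2.imread('pics/s1.png')[140:310,170:320];im2=cv2.imread('pics/t1.png')[140:245,225:410]
A=cv2.resize(im,None,fx=2.6,fy=2.6,interpolation=2)
B=cv2.resize(im2,(410,233),interpolation=2); C=np.zeros((A.shape[0],800,3),np.uint8);C[:,:A.shape[1]]=A;C[:233,A.shape[1]:A.shape[1]+410]=B[:, :800-A.shape[1]]
cv2.imwrite('pics/c1.png',C)
E
```

```text
t1 tall 0.006 13 min [0.397 0.151 0.006] max [0.494 0.249 0.019] mid [0.445 0.2  ]
t1 tall 0.035 13 min [0.411 0.19  0.037] max [0.422 0.232 0.053] mid [0.416 0.211]
t1 tall 0.055 8 min [0.411 0.199 0.057] max [0.422 0.232 0.063] mid [0.416 0.216]
t1 tall 0.085 350 min [0.408 0.184 0.088] max [0.462 0.238 0.126] mid [0.435 0.211]
t1 stand 0.006 703 min [0.518 0.008 0.006] max [0.624 0.138 0.019] mid [0.571 0.073]
t1 stand 0.035 218 min [0.532 0.028 0.039] max [0.621 0.117 0.051] mid [0.577 0.073]
t1 flat 0.006 89 min [0.408 0.03  0.006] max [0.53  0.137 0.02 ] mid [0.469 0.083]
t1 seated 0.006 313 min [0.567 0.187 0.006] max [0.678 0.302 0.019] mid [0.622 0.245]
t1 seated 0.035 199 min [0.573 0.207 0.035] max [0.655 0.294 0.055] mid [0.614 0.25 ]
t1 seated 0.055 46 min [0.591 0.221 0.055] max [0.61  0.27  0.084] mid [0.6   0.246]
t1 seated 0.085 242 min [0.589 0.219 0.085] max [0.644 0.272 0.13 ] mid [0.616 0.245]
t1 short 0.006 33 min [ 0.417 -0.137  0.006] max [ 0.485 -0.097  0.02 ] mid [ 0.451 -0.117]
t1 short 0.035 30 min [ 0.415 -0.124  0.035] max [ 0.46  -0.095  0.055] mid [ 0.
[... 698 characters left out ...]
lat 0.006 214 min [0.421 0.021 0.006] max [0.545 0.117 0.02 ] mid [0.483 0.069]
s1 seated 0.006 406 min [0.565 0.191 0.006] max [0.729 0.458 0.02 ] mid [0.647 0.325]
s1 seated 0.035 164 min [0.572 0.198 0.035] max [0.661 0.29  0.054] mid [0.616 0.244]
s1 seated 0.055 118 min [0.589 0.211 0.055] max [0.639 0.25  0.085] mid [0.614 0.23 ]
s1 seated 0.085 238 min [0.588 0.21  0.086] max [0.637 0.263 0.13 ] mid [0.612 0.236]
s1 short 0.006 73 min [ 0.415 -0.165  0.006] max [ 0.471 -0.12   0.02 ] mid [ 0.443 -0.142]
s1 short 0.035 94 min [ 0.414 -0.166  0.035] max [ 0.467 -0.123  0.055] mid [ 0.44  -0.145]
s1 short 0.055 441 min [ 0.414 -0.166  0.055] max [ 0.477 -0.107  0.083] mid [ 0.445 -0.136]
```

View pics/c1.png

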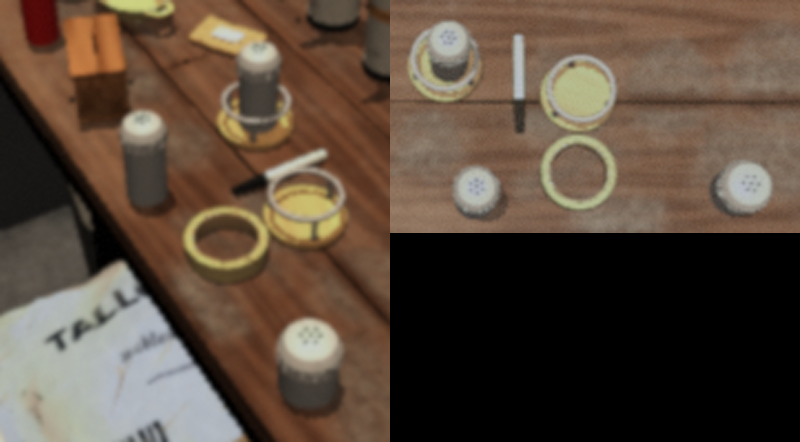

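Measured so far:
- **Tall shaker:** about (0.435, 0.208). The lid measures 54 mm and the top is at about 0.12, as described.
- **Stand:** about (0.576, 0.070). The ring top is at about 0.048 and it is 90 mm over the outside, which matches.

The crop confirms the plain steel shaker and the wire-ring stand. I'll move over the shaker at travel height.

Request:
jog_arm(rows=[[-0.008,-0.009,0,0,0,0],[-0.016,-0.018,0,0,0,0],[-0.016,-0.018,0,0,0,0],[-0.016,-0.018,0,0,0,0],[-0.016,-0.018,0,0,0,0],[-0.016,-0.018,0,0,0,0],[-0.016,-0.018,0,0,0,0],[-0.016,-0.018,0,0,0,0],[-0.016,-0.018,0,0,0,0],[-0.016,-0.018,0,0,0,0]], fingers=0)

```text
clock: 0.93
eef_pos: [0.3474, 0.4556, 0.2186]
orientation: [0.189, 0.982, -0.0, 0.0]
ft_force: [0.5, -0.1, -0.7]
opening: 0.0929
gripper_force: 0.0
```

Request:
jog_arm(rows=[[-0.016,-0.018,0,0,0,0],[-0.016,-0.018,0,0,0,0],[-0.016,-0.018,0,0,0,0],[-0.016,-0.018,0,0,0,0],[-0.016,-0.018,0,0,0,0],[-0.016,-0.018,0,0,0,0],[-0.016,-0.018,0,0,0,0],[-0.014,-0.018,0,0,0,0],[-0.008,-0.01,0,0,0,0],[0,0,0,0,0,0]])

```text
clock: 1.77
eef_pos: [0.4146, 0.261, 0.2186]
orientation: [0.191, 0.982, -0.001, 0.0]
ft_force: [-0.6, -0.4, 0.4]
opening: 0.0931
gripper_force: 0.0
```

```bash
cat > m.py <<'E'
from h import *
from scipy.spatial.transform import Rotation as Ro
def to(t):
    o=arm.get_obs(); R=Ro.from_quat(o['orientation']); print(o['clock'],'at',o['eef_pos'].round(4) if hasattr(o['eef_pos'],'round') else o['eef_pos'],'tool delta',R.inv().apply(np.array(t)-o['eef_pos']).round(4),'zaxis',R.as_matrix()[:,2].round(4),'q',np.round(o['q'],2))
E
python3 - <<'E'
from m import *
to([.435,.208,.061])
s=snap('wrist','w1'); P=cloud(s)
for lo,hi in ((.05,.085),(.085,.105),(.1,.113),(.113,.13)):
    w=P[np.isfinite(P).all(2)&(P[...,2]>lo)&(P[...,2]<hi)&(np.hypot(P[...,0]-.435,P[...,1]-.208)<.06)]
    if len(w): print(lo,len(w),w.min(0).round(4),w.max(0).round(4),((w.min(0)+w.max(0))/2).round(4))
E
```

```text
1.7667 at [0.4146 0.261  0.2186] tool delta [-0.0387 -0.0413  0.1577] zaxis [-1.0e-04 -1.6e-03 -1.0e+00] q [-0.69  0.32  0.01  2.13 -0.    0.7   0.51]
0.05 275 [0.4075 0.1975 0.05  ] [0.4447 0.2344 0.0809] [0.4261 0.2159 0.0654]
0.085 385 [0.4055 0.1802 0.0863] [0.4594 0.2364 0.105 ] [0.4324 0.2083 0.0957]
0.1 676 [0.4057 0.1802 0.1   ] [0.4594 0.2363 0.113 ] [0.4326 0.2082 0.1065]
0.113 1381 [0.4112 0.1866 0.113 ] [0.4554 0.2309 0.1219] [0.4333 0.2087 0.1175]
```

View pics/w1.png

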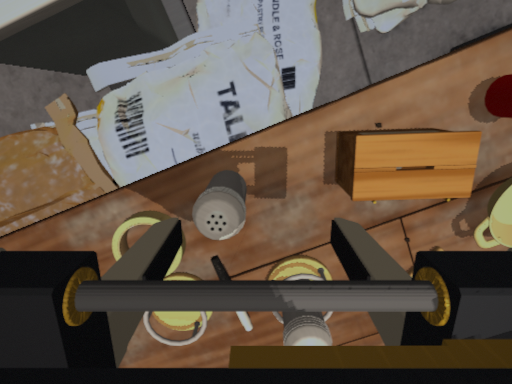

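The wrist view shows the tall steel shaker's lid at (218,222), clear all round, with the wooden block well to the right. The centre comes out at (0.433, 0.2085). I'll align over it and start down.

Request:
jog_arm(rows=[[-0.01,-0.011,0,0,0,0],[-0.012,-0.014,0,0,0,0],[-0.01,-0.011,0,0,0,0],[-0.005,-0.006,0,0,0,0],[0,0,0.01,0,0,0],[0,0,0.015,0,0,0],[0,0,0.015,0,0,0],[0,0,0.01,0,0,0],[0,0,0,0,0,0],[0,0,0,0,0,0]])

```text
clock: 2.65
eef_pos: [0.4324, 0.213, 0.1684]
orientation: [0.189, 0.982, -0.0, -0.001]
ft_force: [0.9, 0.2, 0.4]
opening: 0.0931
gripper_force: 0.0
```

```bash
python3 - <<'E'
from m import *
to([.433,.2085,.061])
E
```

```text
2.65 at [0.4324 0.213  0.1684] tool delta [-0.0023 -0.0039  0.1074] zaxis [-1.1e-03 -3.0e-04 -1.0e+00] q [-0.59  0.39  0.02  2.2  -0.01  0.56  0.63]
```

Request:
jog_arm(rows=[[-0.002,-0.004,0.005,0,0,0],[0,0,0.015,0,0,0],[0,0,0.015,0,0,0],[0,0,0.015,0,0,0],[0,0,0.015,0,0,0],[0,0,0.015,0,0,0],[0,0,0.015,0,0,0],[0,0,0.008,0,0,0],[0,0,0.004,0,0,0],[0,0,0,0,0,0]])

```text
clock: 3.48
eef_pos: [0.4332, 0.2078, 0.0613]
orientation: [0.189, 0.982, -0.0, -0.0]
ft_force: [-1.2, -0.0, 0.3]
opening: 0.0929
gripper_force: 0.0
```

Request:
jog_arm(rows=[[0,0,0,0,0,0],[0,0,0,0,0,0],[0,0,0,0,0,0],[0,0,0,0,0,0],[0,0,0,0,0,0],[0,0,0,0,0,0],[0,0,0,0,0,0],[0,0,0,0,0,0]], fingers=1)

```text
clock: 4.15
eef_pos: [0.4337, 0.2081, 0.0618]
orientation: [0.189, 0.982, 0.0, 0.0]
ft_force: [0.1, 0.5, 3.7]
opening: 0.054
gripper_force: 30.0
```

```bash
python3 - <<'E'
from m import *
to([.433,.2085,.061]); o=arm.get_obs(); print(o['opening'],o['gripper_force'])
E
```

```text
4.15 at [0.4337 0.2081 0.0618] tool delta [0.0007 0.0001 0.0008] zaxis [ 7.e-04  5.e-04 -1.e+00] q [-0.57  0.58  0.01  2.28 -0.01  0.28  0.64]
0.05396936354907024 30.00045994995162
```

Grip is at 30 N with a 54 mm opening, as expected for the body. I'll lift it.

Request:
jog_arm(rows=[[0,0,-0.004,0,0,0],[0,0,-0.008,0,0,0],[0,0,-0.015,0,0,0],[0,0,-0.015,0,0,0],[0,0,-0.015,0,0,0],[0,0,-0.015,0,0,0],[0,0,-0.014,0,0,0],[0,0,-0.008,0,0,0],[0,0,-0.004,0,0,0],[0,0,0,0,0,0]])

```text
clock: 4.98
eef_pos: [0.4334, 0.2079, 0.1604]
orientation: [0.189, 0.982, 0.0, 0.0]
ft_force: [0.0, -0.0, -2.2]
opening: 0.054
gripper_force: 30.0
```

```bash
python3 - <<'E'
from m import *
to([.576,.070,.16]); o=arm.get_obs(); print(o['opening'],o['gripper_force'])
s=snap('wrist','w2'); P=cloud(s)
ok=np.isfinite(P).all(2)&(P[...,2]>.036)&(P[...,2]<.052)&(np.hypot(P[...,0]-.576,P[...,1]-.07)<.06)
w=P[ok];print('ring wrist',len(w)); 
if len(w)>5: print(w.min(0),w.max(0))
s=snap('top','t2'); P=cloud(s)
ok=np.isfinite(P).all(2)&(P[...,2]>.04)&(P[...,2]<.052)&(np.hypot(P[...,0]-.576,P[...,1]-.07)<.06)
w=P[ok]; A=np.c_[2*w[:,:2],np.ones(len(w))]; c=np.linalg.lstsq(A,(w[:,:2]**2).sum(1),rcond=None)[0]; print('top ring fit',c[:2],np.sqrt(c[2]+c[0]**2+c[1]**2),len(w))
snap('scene','s2')
E
```

```text
4.9833 at [0.4334 0.2079 0.1604] tool delta [-0.1836 -0.075   0.0005] zaxis [ 1.e-03  6.e-04 -1.e+00] q [-0.58  0.4   0.02  2.21 -0.01  0.53  0.64]
0.054042445040797554 29.999549909261987
ring wrist 228
[0.56127739 0.08617241 0.04043763] [0.60879942 0.11520443 0.04745483]
top ring fit [0.57694055 0.07184852] 0.04095600293574773 113
```

View pics/s2.png

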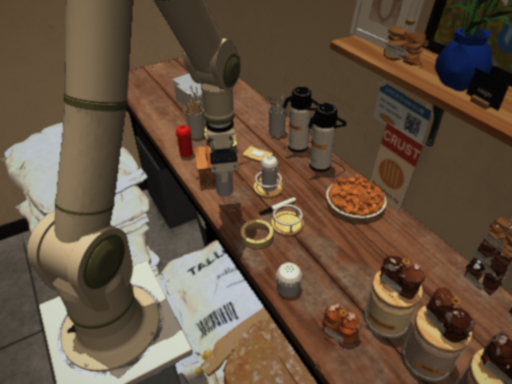

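The shaker is held upright above the counter at about (224,182), and the stand is clear at (287,219). The wrist-corrected stand centre is (0.575, 0.070), so I'll carry it there.

Request:
jog_arm(rows=[[-0.005,-0.002,0,0,0,0],[-0.01,-0.004,0,0,0,0],[-0.014,-0.006,0,0,0,0],[-0.014,-0.006,0,0,0,0],[-0.014,-0.006,0,0,0,0],[-0.014,-0.006,0,0,0,0],[-0.014,-0.006,0,0,0,0],[-0.014,-0.006,0,0,0,0],[-0.014,-0.006,0,0,0,0],[-0.014,-0.006,0,0,0,0]])

```text
clock: 5.97
eef_pos: [0.532, 0.1087, 0.1591]
orientation: [0.19, 0.982, -0.0, -0.0]
ft_force: [0.2, 0.8, -2.6]
opening: 0.0538
gripper_force: 30.0
```

Request:
jog_arm(rows=[[-0.014,-0.006,0,0,0,0],[-0.014,-0.006,0,0,0,0],[-0.014,-0.005,0,0,0,0],[-0.009,-0.003,0,0,0,0],[-0.005,-0.001,0,0,0,0],[0,0,0,0,0,0],[0,0,0,0,0,0],[0,0,0,0,0,0]])

```text
clock: 6.63
eef_pos: [0.5747, 0.071, 0.1596]
orientation: [0.189, 0.982, 0.0, -0.0]
ft_force: [-0.5, 0.4, -2.4]
opening: 0.054
gripper_force: 30.0
```

```bash
python3 - <<'E'
from m import *
to([.575,.070,.0735])
from h import *
s=snap('wrist','w3');P=cloud(s)
c=np.array([.575,.07])
r=np.hypot(P[...,0]-c[0],P[...,1]-c[1]);w=P[np.isfinite(P).all(2)&(P[...,2]>.036)&(P[...,2]<.052)&(r<.06)]
print('ring',len(w),w.min(0),w.max(0))
s=snap('scene','s3');P=cloud(s)
r=np.hypot(P[...,0]-c[0],P[...,1]-c[1])
for lo,hi in ((.036,.052),(.08,.095),(.1,.13),(.13,.16)):
    w=P[np.isfinite(P).all(2)&(P[...,2]>lo)&(P[...,2]<hi)&(r<.06)]
    print(lo,len(w),*( (w.min(0).round(4),w.max(0).round(4)) if len(w) else ()))
A=cv2.resize(cv2.imread('pics/s3.png')[120:260,210:360],(450,420),interpolation=2)
B=cv2.resize(cv2.imread('pics/w3.png'),(350,262))
C=np.zeros((420,800,3),np.uint8);C[:,:450]=A;C[:262,450:]=B;cv2.imwrite('pics/c3.png',C)
E
```

```text
6.6333 at [0.5747 0.071  0.1596] tool delta [-0.0007 -0.0008  0.0861] zaxis [-6.e-04  3.e-04 -1.e+00] q [-0.23  0.5   0.01  2.   -0.01  0.65  0.98]
ring 1243 [0.52858435 0.02524376 0.04052199] [0.60996377 0.11513861 0.0483339 ]
0.036 155 [0.5298 0.0229 0.0361] [0.6197 0.1115 0.0494]
0.08 0
0.1 142 [0.5491 0.0412 0.1001] [0.5966 0.084  0.1299]
0.13 118 [0.5492 0.0406 0.1303] [0.5954 0.0813 0.16  ]
```

View pics/c3.png

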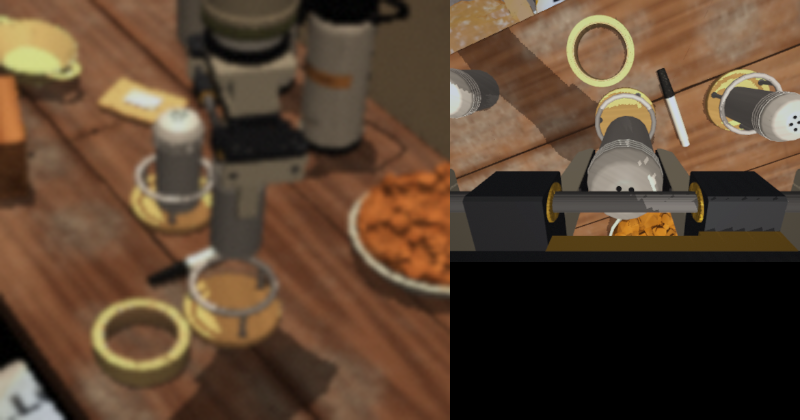

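The shaker hangs centred over the ring: its axis and the ring centre agree within about 2 mm in both views, and nothing is in the way. I'll lower it 80 mm, then feel for contact.

Request:
jog_arm(rows=[[0,0,0.005,0,0,0],[0,0,0.01,0,0,0],[0,0,0.012,0,0,0],[0,0,0.012,0,0,0],[0,0,0.012,0,0,0],[0,0,0.012,0,0,0],[0,0,0.01,0,0,0],[0,0,0.006,0,0,0],[0,0,0.002,0,0,0],[0,0,0,0,0,0]])

```text
clock: 7.57
eef_pos: [0.575, 0.0702, 0.078]
orientation: [0.189, 0.982, -0.0, -0.0]
ft_force: [-0.1, -0.7, -2.1]
opening: 0.0542
gripper_force: 30.0
```

Request:
jog_arm(rows=[[0,0,0.001,0,0,0],[0,0,0.001,0,0,0],[0,0,0.001,0,0,0],[0,0,0,0,0,0],[0,0,0,0,0,0]])

```text
clock: 7.98
eef_pos: [0.5755, 0.0702, 0.0759]
orientation: [0.189, 0.982, 0.0, 0.0]
ft_force: [-0.4, -0.5, -2.0]
opening: 0.0539
gripper_force: 30.0
```

Request:
jog_arm(rows=[[0,0,0.001,0,0,0],[0,0,0.001,0,0,0],[0,0,0,0,0,0],[0,0,0,0,0,0]])

```text
clock: 8.32
eef_pos: [0.5756, 0.0702, 0.0739]
orientation: [0.189, 0.982, 0.0, 0.0]
ft_force: [-0.7, -0.1, 1.9]
opening: 0.0541
gripper_force: 30.0
```

The force rose from -2 to +1.9 N at the expected height, so the shaker is on the base. Releasing, then straight up.

Request:
jog_arm(rows=[[0,0,0,0,0,0],[0,0,0,0,0,0],[0,0,0,0,0,0],[0,0,0,0,0,0],[0,0,0,0,0,0],[0,0,0,0,0,0],[0,0,0,0,0,0],[0,0,0,0,0,0]], fingers=0)

```text
clock: 8.98
eef_pos: [0.5753, 0.0702, 0.0736]
orientation: [0.189, 0.982, -0.0, 0.0]
ft_force: [0.6, 0.3, -0.2]
opening: 0.0926
gripper_force: 0.0
```

Request:
jog_arm(rows=[[0,0,-0.005,0,0,0],[0,0,-0.01,0,0,0],[0,0,-0.015,0,0,0],[0,0,-0.02,0,0,0],[0,0,-0.02,0,0,0],[0,0,-0.02,0,0,0],[0,0,-0.02,0,0,0],[0,0,-0.015,0,0,0],[0,0,-0.01,0,0,0],[0,0,0,0,0,0]])

```text
clock: 9.82
eef_pos: [0.5763, 0.0704, 0.2114]
orientation: [0.189, 0.982, 0.001, 0.002]
ft_force: [0.7, 0.6, -0.1]
opening: 0.093
gripper_force: 0.0
```

```bash
python3 - <<'E'
from m import *
to([.575,.070,.2]);print(arm.get_obs()['opening'])
s=snap('wrist','w4');P=cloud(s)
r=np.hypot(P[...,0]-.575,P[...,1]-.07)
for lo,hi in ((.036,.052),(.098,.12),(.12,.14)):
    w=P[np.isfinite(P).all(2)&(P[...,2]>lo)&(P[...,2]<hi)&(r<.06)]
    print(lo,len(w),*( (w.min(0).round(4),w.max(0).round(4)) if len(w) else ()))
snap('scene','s4')
A=cv2.resize(cv2.imread('pics/s4.png')[120:310,200:350],(450,570),interpolation=2)
B=cv2.resize(cv2.imread('pics/w4.png'),(350,262))
C=np.zeros((570,800,3),np.uint8);C[:,:450]=A;C[:262,450:]=B;cv2.imwrite('pics/c4.png',C)
E
```

```text
9.8167 at [0.5763 0.0704 0.2114] tool delta [ 0.0011 -0.0009  0.0113] zaxis [ 4.e-03  8.e-04 -1.e+00] q [-0.23  0.43  0.01  1.95 -0.01  0.76  0.98]
0.0930317335164148
0.036 998 [0.5285 0.0249 0.0362] [0.6103 0.115  0.0519]
0.098 565 [0.5475 0.0428 0.0981] [0.6014 0.0985 0.12  ]
0.12 2150 [0.55   0.0461 0.12  ] [0.5994 0.0958 0.1338]
```

View pics/c4.png

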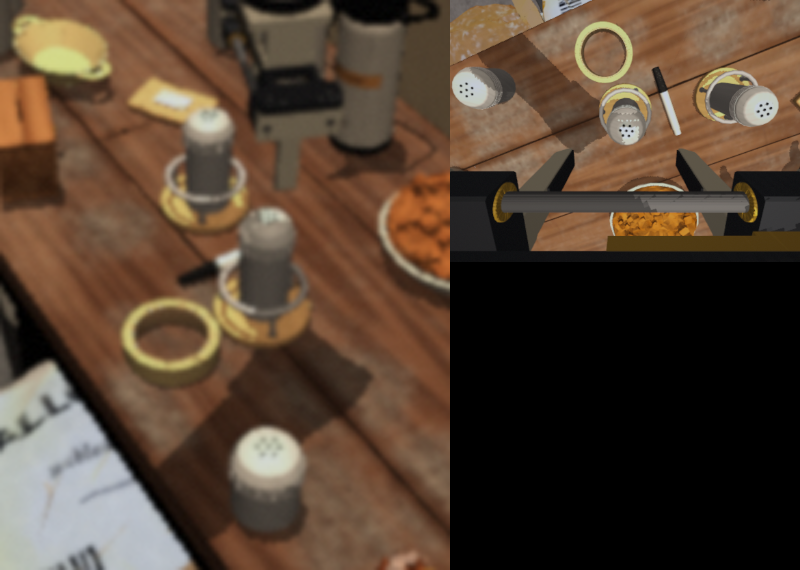

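The shaker stands upright inside the ring. Its lid centre is (0.575, 0.071) against the ring's (0.574, 0.070), and its top is about 0.132–0.134, the height expected when seated. The fingers are open and clear, and the other two shakers haven't moved.

```bash
python3 -c "
from station import arm
print(arm.job_done())"
```

```text
the job is handed in; nothing more can be done
None
```

The tall steel shaker stands upright on the base of the empty ring stand, about 1 mm off the ring's centre by the last wrist view; the short and seated shakers were not disturbed, and the job is handed in (no verdict was returned).

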